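# Two-button start of the lid press

## Robot

A 6-joint arm with a two-finger parallel gripper is mounted at the origin on the work surface. World frame = base frame: x ahead of the robot, y to its left, z up, the work surface at z = 0. Lengths are in m, angles in degrees, forces in N, time in s.
With the tool pointing down it reaches from about 0.375 to 0.9 m from the base axis. Payload 3.1 kg.
Tool frame: the origin (TCP) lies on the centre line of the jaws, within the pads' length; the fingertips stand 22 mm ahead of it and the grasp point (between the pads) lies 3 mm ahead of it; y points along the fingers, z is the direction in which the jaws open and shut, and the axes are right-handed (so a half turn about y gives the same grasp; the last joint's range is limited). The gripper opens to 87 mm and grips with 3 to 60 N. Pads are 19 mm wide; open, the fingers measure 117 mm over their backs; the gripper's body (75 mm by 190 mm) begins 51 mm behind the grasp point.
Start: joints at [-76.977, 30.224, 82.088, -0, 67.689, -10.227], TCP at [0.247, -0.574, 0.245] pointing down, gripper open.
Joint ranges: [-176.69, 176.69], [-43.24, 126.21], [12.49, 139.97], [-82, 262], [0, 151.66], [-163.58, 163.58]. Speed limits (degrees/s): [159.86, 159.86, 180, 180, 180, 180].

## Interface

Orientations are given as a 3x3 rotation matrix whose columns are the frame's x, y, z axes.
In Python, from rig import bot gives the robot as it stands.
- The arm moves only by the tool jog_arm, never from a script. Its argument "motion" is one flat list of numbers, 6 for each row, row after row: the shift along the tool's x, y, z in mm, then the turn, a rotation vector about the tool's x, y, z in degrees. A call has 1 to 20 rows; each row is the pose to reach, as a shift and turn from the pose commanded when the call began, along the tool's axes at that moment; what a row does not reach only later rows make up. A row lasts 1/8 s, in which the tool goes at most 62.5 mm and 10.7 degrees, less where a joint would pass 70% of its speed; a pose out of reach is approached as far as the arm can. A call with a gripper value outside its range is refused whole. "gripper" is the opening, from 0 (shut) to 1 (fully open), set as the call begins (left out, the last holds). The fingers move at their own pace and stop on an object; the grip force is fixed at half the most. Time passes only in rows, so rows that repeat a pose let the fingers close. It gives the time, the measured TCP pose, the force and the opening at its end, in the units of the state.
- bot.read_state(): the state, without advancing time (a new reading comes with each control period).
- bot.capture(name): name is "scene" or "top" or "wrist"; returns (picture, depth): 420x560x3 uint8, red, green, blue; 420x560 float32, m along the optical axis (not along the pixel's ray), 0 where there is no reading.
- bot.get_calibration(name): a dict with "mtx" (3x3 intrinsics, pixels), "pose" (4x4, takes a point from camera to world coordinates); the wrist camera has in their place "hand_eye" (4x4, takes a point from camera to tool coordinates, whose origin is the TCP and whose axes are the tool frame's). Camera axes: x right, y up, looking along -z (the intrinsics and any distortion apply to the point x, -y, -z); pixel columns grow to the right and rows downward; lengths in m; the calibration is good to about 2 mm. The wrist camera is an equidistant fisheye: a pixel r from the principal point sees the ray r / f radians off the axis. A picture is of the moment at which its call begins: read the wrist's pose just before it. get_calibration takes no time and is no camera call.
- bot.hand_in(): hands the job in, once; it reports no verdict.
The state is a dict: "time_s": time; "joint_positions": joint angles; "qvel": joint speeds; "tau": joint torques, N m; "position": TCP position; "tcp_rot": TCP orientation; "force": force on the tool from outside, world axes, zero at the start; "moment": the same for the moment, N m; "opening": opening from 0.0 (shut) to 1.0 (fully open).
Only numpy, scipy, OpenCV 4.12 (cv2) and the standard library are available. Lean on these libraries where they do the work, as an engineer would, in place of code of your own. Each camera call takes 0.05 s, during which the arm holds its last target.

## Task

Close the dessert tub in the lid press: with the two fingertips press both round start buttons on the console down together, and keep both fully down until the press foot has come down and pushed the lid home on the tub. Then let go of both buttons and finish clear of everything, with the foot back up. Leave the square stop key alone, keep your hands off the press itself, and neither lift nor shift the things standing around.

Things in the scene. Friction and masses are not known exactly. Their poses are not given: they have to be found in the camera images.
- console: Grey control box with a brushed metal top, fixed to the bench: 130 mm (its x) by 170 mm (its y), top plate 45 mm above the bench. Origin: centre of its underside, on the bench; z up. Its place and yaw vary from run to run.
- start_left_base: Steel collar of the left start button (the one on the console's +y side): 42 mm across, 12 mm high, standing on the console's top; origin at the centre of its underside. The collar does not move during a run. The two start buttons are alike; their centres are 54 to 70 mm apart, varying from run to run, and the line through them is within about 8 degrees of the console's y axis.
- start_right_base: The same for the right start button (console's -y side).
- start_left_top (a point): Centre of the flat top of the left start button, a black round plunger 26 mm across. Unpressed it stands 24 mm above the console's top plate, 12 mm above its collar, 69 mm above the bench, and moves straight down when pressed.
- start_right_top (a point): The same point of the right start button.
- start_left (a joint): Travel of the left start button in m: 0 up, 0.008 fully down. It has a spring: about 1.5 N to start moving, about 5 N at the bottom (so about 10 N for the pair). It springs back up within about 2 s when let go. Held 6.3 mm deep or more it counts as fully down; if either button is held less deep the press foot stops short of pushing the lid home. The press has a start interlock: one button right down while the other is still up is a fault.
- start_right (a joint): The same for the right start button.
- stop_key_top (a point): Centre of the top of the square stop key, an 18 mm black square on a 26 mm square steel plate, 57 mm above the bench, 40 mm to the console's +x side of its centre and anywhere from 45 mm left to 45 mm right. Must not be pressed.
- stop_key (a joint): Travel of the stop key in m: 0 up, 0.004 down; light spring.
- press: White C-frame lid press on a steel foot plate, fixed to the bench to the robot's left of the console: 180 mm (its x) by 250 mm (its y, from -95 to +155), 315 mm high, column on its +y side. Origin: on the bench, right below the centre of the tub, which stands in the nest under the press foot.
- press_foot (a point): Centre of the underside of the press foot, a white disc 68 mm across. Rests 117 mm above the bench; the press lowers it slowly by 28 mm to 89 mm while both start buttons are held fully down (about 2.5 s), and it rises again within about 2 s of release. With a single button it stays up. An aluminium crossbar above the foot rides on two thin upright pins beside the tub.
- lid_top (a point): Centre of the top of the white tub lid, 81 mm across, lying loosely on the tub's rim under the foot: 95 to 97 mm above the bench at the start, 89 mm when home.
- lid (a joint): How far the lid has been pushed down, in m: 0 to 0.002 at the start, 0.008 when home; it stays where it is pushed.
- squeeze_bottle: Yellow squeeze bottle with a green cap, 52 mm across, 130 mm high, standing loose just to the right (-y) of the console. Origin: centre of its underside.
- nozzle: Steel piping nozzle, a cone 28 mm across and 48 mm high, standing loose just to the left (+y) of the console. Origin: centre of its underside.
- cake_ring: Loose thin aluminium cake ring, 100 mm across, 45 mm high, lying beyond the console. Origin: centre of its underside.

How it is judged:
By the outcome, as a careful person would: the job done as asked, in the order asked, and still so for the second after the job is handed in, with the robot touching nothing.
It also fails if it takes over 38 s, if anything falls off the work surface, if the arm or the gripper's body presses on something with over 40 N, if the wrist force passes 120 N, or if a joint passes its speed limit or range.

## Working session

There is one attempt and no reset: what is moved stays moved. The work goes in short steps, Python scripts to look and compute and a tool call to move; the robot and the scene stay as the last step left them, time stands still between calls to the robot, and variables do not carry over. Pictures are saved under pics/ and viewed, and the job is handed in when it is done.

Besides the shell and the picture viewer there is one more tool, called after "Emit:" as name(argument=value, ...), one argument or row to a line, values as JSON. jog_arm: Moves the arm, as the interface text tells. Its arguments: {"type":"object","properties":{"motion":{"type":"array","items":{"type":"number"}},"gripper":{"type":"number"}},"required":["motion"]}

```bash
ls; mkdir -p pics; python3 - <<'E'
from rig import bot
import cv2,numpy as np
s=bot.read_state();print(s)
for n in ("scene","top"):
    p,d=bot.capture(n);cv2.imwrite(f"pics/{n}0.png",p[:,:,::-1]);np.save(f"pics/{n}0d.npy",d);c=bot.get_calibration(n);print(n,c)
E
```

```text
pics
{'time_s': 0.0, 'joint_positions': array([-7.69784798e+01,  3.02791403e+01,  8.21549170e+01, -6.28866864e-04,
        6.76881460e+01, -1.02260426e+01]), 'qvel': array([-0.0957464 ,  0.17621298, -0.01534728,  0.07574194,  0.02837631,
       -0.04485773]), 'tau': array([ 5.86179940e-04, -4.40039277e+01, -1.76593101e+01,  6.34329719e-02,
        5.83601114e-02, -1.60797017e-04]), 'position': array([ 0.24657448, -0.57357771,  0.24357786]), 'tcp_rot': array([[-9.18806442e-01, -4.90459958e-04,  3.94708097e-01],
       [-3.94708230e-01,  2.07571534e-03, -9.18804171e-01],
       [-3.68664999e-04, -9.99997725e-01, -2.10076921e-03]]), 'force': array([ 0.58082155, -0.35633128,  0.35938487]), 'moment': array([-0.00426773, -0.00501216,  0.003298  ]), 'opening': 0.998222176726709}
scene {'mtx': array([[410.74292931,   0.        , 283.99877748],
       [  0.        , 410.74292931, 212.06985622],
       [  0.        ,   0.        ,   1.        ]]), 'pose': array([[-0.43268784, -0.71598396,  0.54785784,  1.11794624],
       [ 0.90151452, -0.34851675,  0.25653   ,  0.3185792 ],
       [ 0.00726627,  0.60489921,  0.79626889,  0.85760792],
       [ 0.        ,  0.        ,  0.        ,  1.        ]])}
top {'mtx': array([[445.47122998,   0.        , 280.52186727],
       [  0.        , 445.47122998, 215.33961474],
       [  0.        ,   0.        ,   1.        ]]), 'pose': array([[-0.13829946,  0.96631171, -0.21705976,  0.39555668],
       [-0.99037867, -0.13600479,  0.02554973,  0.09430008],
       [-0.00483216,  0.21850487,  0.97582389,  1.01401811],
       [ 0.        ,  0.        ,  0.        ,  1.        ]])}
```

View pics/scene0.png

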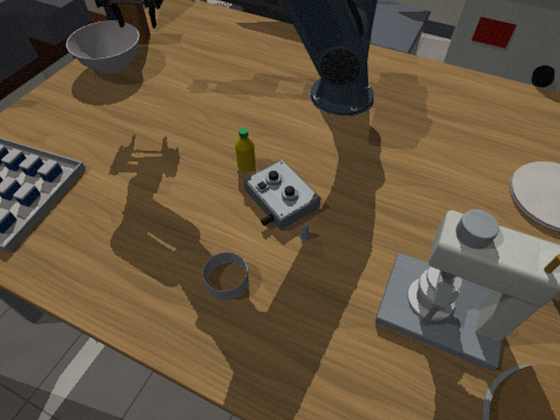

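View pics/top0.png

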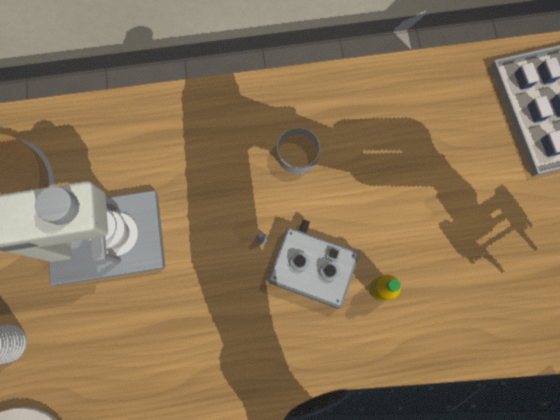

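The top view shows the console around (313,267), its start buttons at about (300,261) and (330,271), and the stop key at about (334,254). The nozzle is at (261,239), the bottle at (388,288), the ring at (298,150) and the press on the left. I'll zoom in to measure.

```bash
python3 - <<'E'
import cv2
a=cv2.imread("pics/top0.png")[210:320,240:410];cv2.imwrite("pics/top0z.png",cv2.resize(a,None,fx=4.7,fy=4.7,interpolation=cv2.INTER_CUBIC))
a=cv2.imread("pics/scene0.png")[120:250,210:340];cv2.imwrite("pics/scene0z.png",cv2.resize(a,None,fx=4.6,fy=4.6,interpolation=cv2.INTER_CUBIC))
E
```

```text
(no output)
```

View pics/top0z.png

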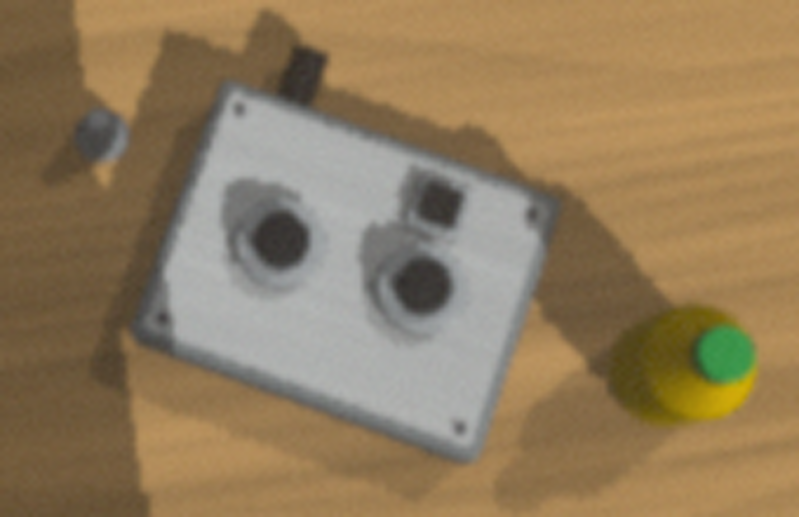

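View pics/scene0z.png

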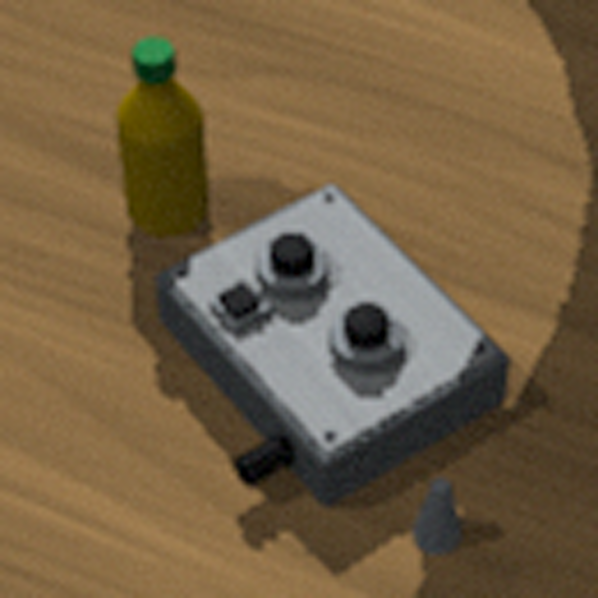

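```bash
cat > h.py <<'E'
import cv2,numpy as np
from rig import bot
def ray(n,u,v):
    c=bot.get_calibration(n);K=c["mtx"];P=c["pose"]
    d=P[:3,:3]@np.array([(u-K[0,2])/K[0,0],-(v-K[1,2])/K[1,1],-1.]);return P[:3,3],d
def plane(n,u,v,z):
    o,d=ray(n,u,v);return o+d*(z-o[2])/d[2]
def blobs(img,box,thr):
    x0,y0,x1,y1=box;s=4
    g=cv2.resize(cv2.cvtColor(img,cv2.COLOR_BGR2GRAY)[y0:y1,x0:x1],None,fx=s,fy=s,interpolation=cv2.INTER_CUBIC)
    n,l,st,ce=cv2.connectedComponentsWithStats((g<thr).astype(np.uint8))
    return [(round((c[0]+.5)/s-.5+x0,2),round((c[1]+.5)/s-.5+y0,2),a/s/s,st[i+1,2]/s,st[i+1,3]/s) for i,(c,a) in enumerate(zip(ce[1:],st[1:,4])) if a>150]
E
python3 - <<'E'
from h import *
t=cv2.imread("pics/top0.png");s=cv2.imread("pics/scene0.png")
print(bot.read_state()["time_s"])
for b in blobs(t,(270,235,355,300),75): print("top",b,plane("top",b[0],b[1],.067),plane("top",b[0],b[1],.057))
for b in blobs(s,(245,162,315,215),75): print("scene",b,plane("scene",b[0],b[1],.064),plane("scene",b[0],b[1],.055))
E
```

```text
0.1
top (np.float64(332.95), np.float64(252.95), np.float64(53.375), np.float64(8.5), np.float64(8.75)) [ 0.50902575 -0.03004678  0.067     ] [ 0.51022393 -0.03135982  0.057     ]
top (np.float64(299.07), np.float64(260.44), np.float64(95.25), np.float64(11.5), np.float64(11.25)) [0.50321438 0.04399896 0.067     ] [0.50435119 0.04346781 0.057     ]
top (np.float64(271.5), np.float64(265.51), np.float64(11.75), np.float64(3.5), np.float64(8.5)) [0.50067039 0.10360153 0.067     ] [0.50178034 0.10369975 0.057     ]
top (np.float64(329.3), np.float64(270.25), np.float64(94.8125), np.float64(11.5), np.float64(11.0)) [ 0.47371782 -0.01635479  0.067     ] [ 0.47454316 -0.01752325  0.057     ]
scene (np.float64(253.77), np.float64(193.0), np.float64(607.3125), np.float64(29.75), np.float64(53.0)) [ 0.55090783 -0.0314564   0.064     ] [ 0.54447726 -0.03542602  0.055     ]
scene (np.float64(269.54), np.float64(181.55), np.float64(213.25), np.float64(25.0), np.float64(22.0)) [ 0.49935861 -0.01315016  0.064     ] [ 0.49234345 -0.01691218  0.055     ]
scene (np.float64(289.93), np.float64(194.17), np.float64(146.5625), np.float64(15.5), np.float64(16.75)) [0.51453851 0.05187928 0.064     ] [0.5076955  0.04885474 0.055     ]
scene (np.float64(305.93), np.float64(209.2), np.float64(202.4375), np.float64(26.25), np.float64(16.5)) [0.54056168 0.10722939 0.064     ] [0.53401379 0.10483255 0.055     ]
```

Emit:
jog_arm(
  motion=[-9, 0, -9, 0, -2.6, 0, -27, 2, -27, 0, -7.8, 0, -59, 3, -58, 0, -17, 0, -95, 5, -93, 0, -27.4, 0, -132, 7, -129, 0, -37.9, 0, -168, 9, -165, 0, -48.4, 0, -204, 11, -200, 0, -58.8, 0, -241, 13, -236, 0, -69.3, 0, -277, 15, -271, 0, -79.7, 0, -313, 17, -307, 0, -90.2, 0, -350, 19, -343, 0, -100.6, 0, -386, 21, -378, 0, -111.1, 0, -418, 23, -409, 0, -120.2, 0, -440, 24, -432, 0, -126.8, 0, -454, 25, -445, 0, -130.7, 0, -454, 25, -445, 0, -130.7, 0, -454, 25, -445, 0, -130.7, 0],
  gripper=0.6,
)

```text
time_s: 2.22
position: [0.4875, 0.0137, 0.2195]
tcp_rot: [[0.898, -0.001, 0.439], [-0.439, -0.0, 0.898], [-0.001, -1.0, -0.0]]
force: [-0.4, 0.1, -0.4]
opening: 0.599
```

```bash
python3 - <<'E'
from h import *
s=bot.read_state();np.save("pics/s1.npy",s,allow_pickle=True)
print(s)
c=bot.get_calibration("wrist");print(c)
p,d=bot.capture("wrist");cv2.imwrite("pics/w1.png",p[:,:,::-1]);np.save("pics/w1d.npy",d)
E
```

```text
{'time_s': 2.225, 'joint_positions': array([-1.15320930e+01,  2.18107558e+01,  1.02967472e+02, -2.13983473e-02,
        5.52599303e+01, -7.54622256e+01]), 'qvel': array([-0.95771784, -0.0812117 ,  0.01348751, -0.05764095,  0.08282198,
        0.05527529]), 'tau': array([ 4.51400550e-01, -3.35718012e+01, -1.42249748e+01,  8.84460955e-03,
        8.29212950e-02, -2.14949345e-03]), 'position': array([0.48751028, 0.01372866, 0.21950261]), 'tcp_rot': array([[ 8.98352173e-01, -7.13862055e-04,  4.39275385e-01],
       [-4.39275598e-01, -1.67568408e-04,  8.98352337e-01],
       [-5.67690968e-04, -9.99999731e-01, -4.64117625e-04]]), 'force': array([-0.39156638,  0.07886556, -0.38888106]), 'moment': array([ 0.08133052, -0.16974861,  0.00688895]), 'opening': 0.59872918503388}
{'mtx': array([[325.1922621 ,   0.        , 279.13436034],
       [  0.        , 325.1922621 , 208.39745604],
       [  0.        ,   0.        ,   1.        ]]), 'hand_eye': array([[-6.14625470e-04, -9.53666479e-01, -3.00865200e-01,
        -8.26296084e-02],
       [ 8.69040381e-04,  3.00864633e-01, -9.53666460e-01,
        -1.40317122e-01],
       [ 9.99999434e-01, -8.47611704e-04,  6.43855614e-04,
         1.13146325e-03],
       [ 0.00000000e+00,  0.00000000e+00,  0.00000000e+00,
         1.00000000e+00]])}
```

View pics/w1.png

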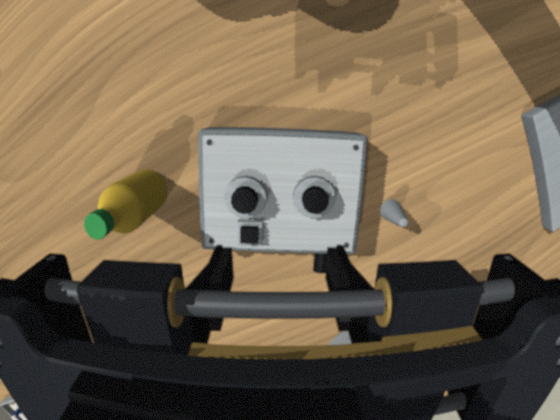

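The wrist view shows the right button at about (245,199) and the left at (316,199). The stop key is at (250,234), and the fingertips are at about (222,252) and (334,252).

```bash
cat >> h.py <<'E'
def wplane(s,u,v,z):
    c=bot.get_calibration("wrist");K=c["mtx"];H=c["hand_eye"]
    a=np.array([(u-K[0,2])/K[0,0],(v-K[1,2])/K[1,1]]);th=np.linalg.norm(a);a/=th
    d=np.array([a[0]*np.sin(th),-a[1]*np.sin(th),-np.cos(th)])
    R=s["tcp_rot"];o=R@H[:3,3]+s["position"];d=R@H[:3,:3]@d
    return o+d*(z-o[2])/d[2]
E
python3 - <<'E'
from h import *
s=np.load("pics/s1.npy",allow_pickle=True).item();w=cv2.imread("pics/w1.png")
p=[]
for b in blobs(w,(205,165,350,247),70):
    if 100<b[2]<900: print(b,wplane(s,b[0],b[1],.069),wplane(s,b[0],b[1],.057)); p.append(wplane(s,b[0],b[1],.068))
# tool frame coordinates
for q in p: print("tool mm",s["tcp_rot"].T@(q-s["position"])*1e3)
a=w[130:290,150:410];cv2.imwrite("pics/w1z.png",cv2.resize(a,None,fx=3,fy=3,interpolation=cv2.INTER_CUBIC))
t=cv2.imread("pics/top0.png")
E
```

```text
(np.float64(315.41), np.float64(199.43), np.float64(558.125), np.float64(27.25), np.float64(27.25)) [0.50296168 0.04482955 0.069     ] [0.506637   0.04457225 0.057     ]
(np.float64(244.8), np.float64(199.43), np.float64(560.4375), np.float64(27.5), np.float64(26.5)) [ 0.47406829 -0.01441753  0.069     ] [ 0.47655158 -0.01711914  0.057     ]
(np.float64(249.56), np.float64(234.3), np.float64(291.5625), np.float64(18.25), np.float64(17.75)) [ 0.50706341 -0.02667906  0.069     ] [ 0.51090794 -0.02988653  0.057     ]
tool mm [  0.58951204 151.48611569  34.91257216]
tool mm [  0.65910842 151.51677457 -31.2309596 ]
tool mm [ 35.80695363 151.49520134 -27.74023289]
```

View pics/w1z.png

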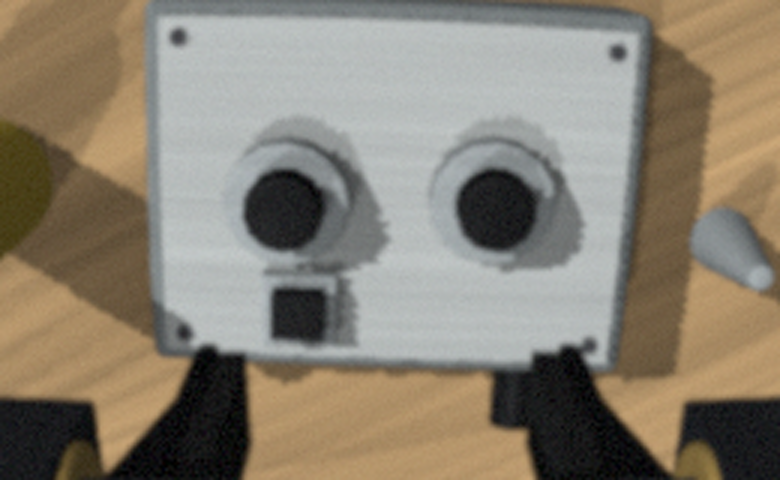

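```bash
python3 - <<'E'
from h import *
s=np.load("pics/s1.npy",allow_pickle=True).item()
for u,v in [(215,247),(231,249),(328,248),(347,247)]:
    print(u,v,s["tcp_rot"].T@(wplane(s,u,v,s["position"][2]-.022)-s["position"])*1e3)
E
```

```text
215 247 [ -8.95360186  22.02110228 -34.50307186]
231 249 [ -7.88374271  22.01633625 -25.54266206]
328 248 [-8.5522054  21.99187529 27.97918304]
347 247 [-9.00565386 21.98716515 38.68241453]
```

Emit:
jog_arm(
  motion=[0, 5, 0, 0, 0, 0, 0, 20, 1, 0, 0, 0, 1, 40, 1, 0, 0, 0, 1, 60, 1, 0, 0, 0, 1, 80, 1, 0, 0, 0, 1, 98, 1, 0, 0, 0, 1, 111, 1, 0, 0, 0, 1, 118, 1, 0, 0, 0, 1, 120, 1, 0, 0, 0, 1, 120, 1, 0, 0, 0, 1, 120, 1, 0, 0, 0],
  gripper=0.62,
)

```text
time_s: 3.65
position: [0.4899, 0.0143, 0.1]
tcp_rot: [[0.898, 0.001, 0.439], [-0.439, -0.0, 0.898], [0.001, -1.0, 0.0]]
force: [-0.5, -1.5, 0.4]
opening: 0.622
```

```bash
python3 - <<'E'
from h import *
s=bot.read_state();print(s["time_s"],s["position"],s["tcp_rot"],s["force"],s["opening"])
a=[]
p,d=bot.capture("wrist");cv2.imwrite("pics/w2.png",p[:,:,::-1])
p,d=bot.capture("scene");p=cv2.resize(p[100:260,190:360,::-1],None,fx=3.5,fy=3.5);cv2.imwrite("pics/s2.png",p)
E
```

```text
3.65 [0.48986457 0.01432002 0.10001071] [[ 8.98460963e-01  1.04386166e-03  4.39052170e-01]
 [-4.39052209e-01 -2.03096527e-04  8.98461527e-01]
 [ 1.02703951e-03 -9.99999435e-01  2.75835466e-04]] [-0.53369386 -1.46228029  0.35668376] 0.6219046538985106
```

View pics/w2.png

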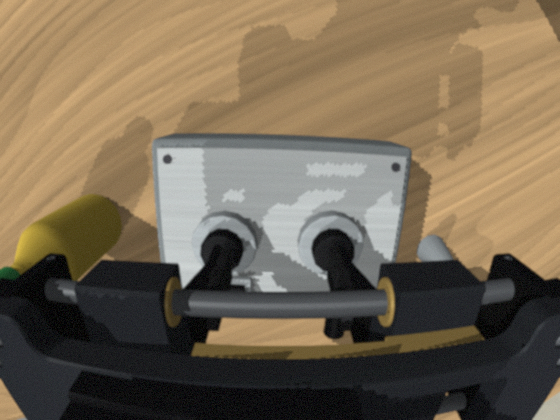

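View pics/s2.png

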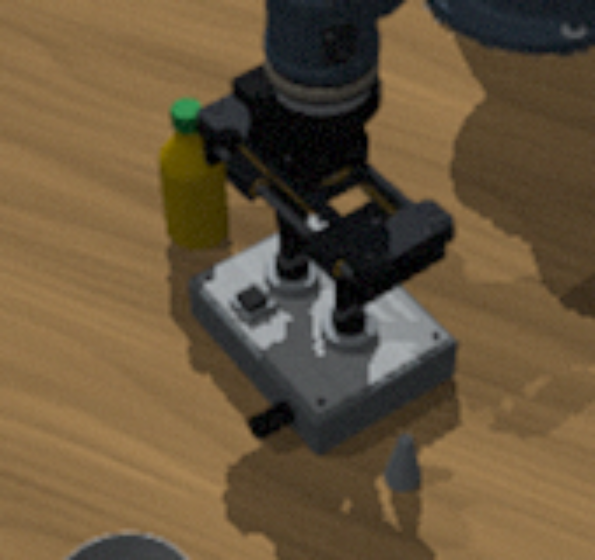

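Both fingertips stand over the plungers, at about (222,247) and (332,245) in the wrist view. Before pressing I'll check the body's clearance to the bottle.

```bash
python3 - <<'E'
from h import *
s=bot.read_state()
q=plane("top",240+725/4.7,210+353/4.7,.13);print(q,s["tcp_rot"].T@(q-s["position"])*1e3)
q=plane("top",240+102/4.7,210+130/4.7,.045);print(q,s["tcp_rot"].T@(q-s["position"])*1e3)
E
```

```text
[ 0.42214256 -0.13044931  0.13      ] [   2.76517412  -30.06509801 -159.79538292]
[0.56693906 0.11699409 0.045     ] [ 24.1390109   55.03097931 126.07360937]
```

Emit:
jog_arm(
  motion=[0, 4, 0, 0, 0, 0, 0, 8, 0, 0, 0, 0, 0, 11, 0, 0, 0, 0, 0, 14, 0, 0, 0, 0, 0, 17, 0, 0, 0, 0, 0, 18, 0, 0, 0, 0, 0, 18, 0, 0, 0, 0],
)

```text
time_s: 4.62
position: [0.4896, 0.0143, 0.0833]
tcp_rot: [[0.898, 0.001, 0.439], [-0.439, -0.0, 0.898], [0.001, -1.0, 0.0]]
force: [-2.7, 0.1, 17.9]
opening: 0.618
```

Emit:
jog_arm(
  motion=[0, 1, 0, 0, 0, 0, 0, 1, 0, 0, 0, 0, 0, 1, 0, 0, 0, 0, 0, 1, 0, 0, 0, 0],
)

```text
time_s: 5.12
position: [0.4896, 0.0144, 0.0832]
tcp_rot: [[0.899, 0.001, 0.439], [-0.439, -0.0, 0.899], [0.002, -1.0, 0.0]]
force: [-4.4, 0.1, 27.1]
opening: 0.617
```

```bash
cat > look.py <<'E'
import sys
from h import *
s=bot.read_state();print(s["time_s"],s["position"],s["force"],s["moment"],s["tcp_rot"].T@s["moment"])
k=sys.argv[1]
p,d=bot.capture("scene");np.save(f"pics/sd{k}.npy",d)
a=cv2.resize(p[200:360,370:520,::-1],None,fx=3.5,fy=3.5,interpolation=cv2.INTER_CUBIC)
b=cv2.imread("pics/scene0.png")[200:360,370:520]
b=cv2.resize(b,None,fx=2,fy=2)
c=cv2.resize(p[120:240,220:330,::-1],(300,327))
cv2.imwrite(f"pics/p{k}.png",a);cv2.imwrite(f"pics/c{k}.png",np.hstack([b[:320],c[:320]]))
E
python3 look.py 3
```

```text
5.125 [0.48961018 0.01437303 0.08317826] [-4.40377819  0.07337574 27.09969201] [ 0.24295932  0.67333766 -0.00860513] [-0.07722447  0.00867979  0.71165155]
```

View pics/p3.png

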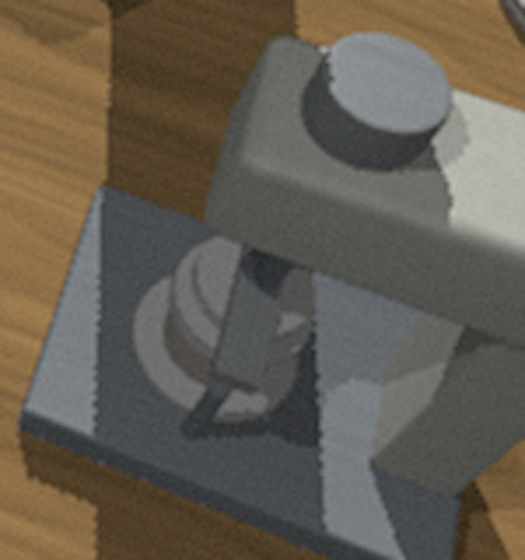

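View pics/c3.png

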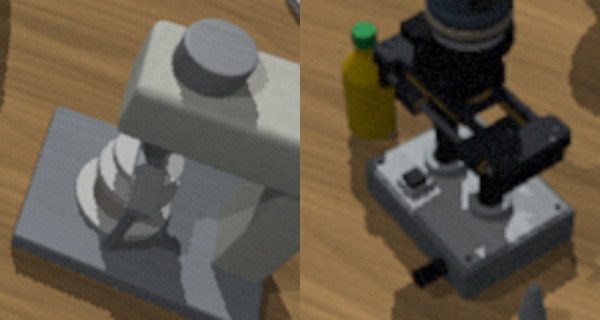

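The tips are on the hard stop: 9 N more force moved them only 0.1 mm. The load is balanced, with a moment about tool x of just 0.08 N·m. I'll hold.

Emit:
jog_arm(
  motion=[0, 0, 0, 0, 0, 0, 0, 0, 0, 0, 0, 0, 0, 0, 0, 0, 0, 0, 0, 0, 0, 0, 0, 0, 0, 0, 0, 0, 0, 0, 0, 0, 0, 0, 0, 0, 0, 0, 0, 0, 0, 0, 0, 0, 0, 0, 0, 0, 0, 0, 0, 0, 0, 0, 0, 0, 0, 0, 0, 0, 0, 0, 0, 0, 0, 0, 0, 0, 0, 0, 0, 0, 0, 0, 0, 0, 0, 0, 0, 0, 0, 0, 0, 0, 0, 0, 0, 0, 0, 0, 0, 0, 0, 0, 0, 0, 0, 0, 0, 0, 0, 0, 0, 0, 0, 0, 0, 0, 0, 0, 0, 0, 0, 0, 0, 0, 0, 0, 0, 0],
)

```text
time_s: 7.68
position: [0.4896, 0.0143, 0.0832]
tcp_rot: [[0.899, 0.001, 0.439], [-0.439, -0.0, 0.899], [0.002, -1.0, 0.0]]
force: [-5.2, 0.6, 26.8]
opening: 0.625
```

```bash
python3 look.py 4
```

```text
7.675 [0.48961632 0.01434289 0.0831655 ] [-5.1589766   0.60032061 26.7886675 ] [0.10631242 0.72915469 0.01776578] [-0.22448634 -0.01791178  0.70183301]
```

View pics/p4.png

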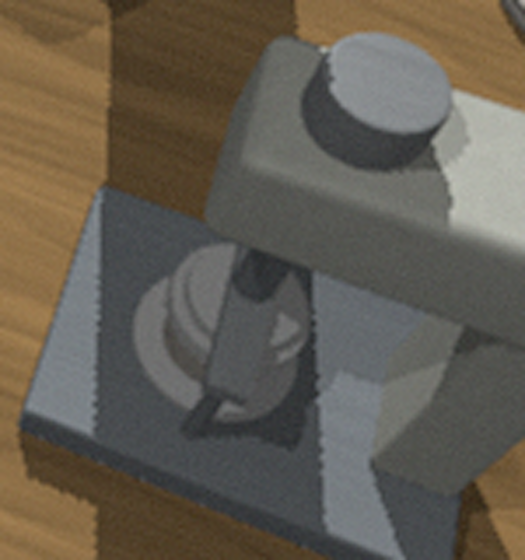

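The foot has come down and the lid has moved lower. I'll hold longer and compare depth to see whether it has stopped.

Emit:
jog_arm(
  motion=[0, 0, 0, 0, 0, 0, 0, 0, 0, 0, 0, 0, 0, 0, 0, 0, 0, 0, 0, 0, 0, 0, 0, 0, 0, 0, 0, 0, 0, 0, 0, 0, 0, 0, 0, 0, 0, 0, 0, 0, 0, 0, 0, 0, 0, 0, 0, 0, 0, 0, 0, 0, 0, 0, 0, 0, 0, 0, 0, 0, 0, 0, 0, 0, 0, 0, 0, 0, 0, 0, 0, 0],
)

```text
time_s: 9.22
position: [0.4896, 0.0144, 0.0832]
tcp_rot: [[0.899, 0.001, 0.439], [-0.439, -0.0, 0.899], [0.002, -1.0, 0.0]]
force: [-5.7, 0.2, 26.1]
opening: 0.615
```

```bash
python3 look.py 5; python3 - <<'E'
from h import *
K=bot.get_calibration("scene");P=K["pose"];M=K["mtx"]
D={k:np.load(f) for k,f in (("0","pics/scene0d.npy"),("3","pics/sd3.npy"),("4","pics/sd4.npy"),("5","pics/sd5.npy"))}
def Z(k,u,v):
    d=D[k][v-1:v+2,u-1:u+2];d=np.median(d)
    return (P[:3,3]+P[:3,:3]@np.array([(u-M[0,2])/M[0,0],-(v-M[1,2])/M[1,1],-1])*d).round(4)
for x,y in [(175,290),(200,285),(182,320),(280,330),(240,350),(225,280),(212,268),(245,405)]:
    u,v=370+round(x/3.5),200+round(y/3.5)
    print((x,y),[Z(k,u,v)[2] for k in D])
E
```

```text
9.225 [0.48961271 0.01435191 0.08317874] [-5.69667624  0.15258065 26.11302654] [ 0.18940005  0.66261044 -0.01712122] [-0.12067174  0.01712303  0.67850073]
(175, 290) [np.float64(0.0967), np.float64(0.0958), np.float64(0.0895), np.float64(0.0898)]
(200, 285) [np.float64(0.1223), np.float64(0.118), np.float64(0.1004), np.float64(0.1004)]
(182, 320) [np.float64(0.0948), np.float64(0.095), np.float64(0.0899), np.float64(0.0884)]
(280, 330) [np.float64(0.1226), np.float64(0.1176), np.float64(0.1007), np.float64(0.101)]
(240, 350) [np.float64(0.1406), np.float64(0.1304), np.float64(0.1126), np.float64(0.1137)]
(225, 280) [np.float64(0.1294), np.float64(0.1171), np.float64(0.1015), np.float64(0.1022)]
(212, 268) [np.float64(0.1296), np.float64(0.1175), np.float64(0.1011), np.float64(0.1005)]
(245, 405) [np.float64(0.0374), np.float64(0.0387), np.float64(0.0377), np.float64(0.0382)]
```

View pics/p5.png

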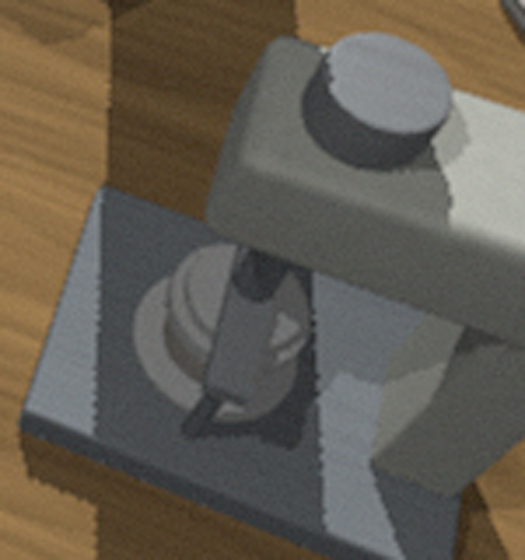

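The foot has dropped the full 28 mm and stopped. The lid top reads about 0.089 m, so it's home. Now I'll release straight up.

Emit:
jog_arm(
  motion=[0, -5, 0, 0, 0, 0, 0, -15, 0, 0, 0, 0, 0, -30, 0, 0, 0, 0, 0, -50, 0, 0, 0, 0, 0, -70, 0, 0, 0, 0, 0, -90, 0, 0, 0, 0, 0, -110, 0, 0, 0, 0, 0, -125, 0, 0, 0, 0, 0, -135, 0, 0, 0, 0, 0, -140, 0, 0, 0, 0, 0, -140, 0, 0, 0, 0, 0, -140, 0, 0, 0, 0, 0, -140, 0, 0, 0, 0, 0, -140, 0, 0, 0, 0, 0, -140, 0, 0, 0, 0, 0, -140, 0, 0, 0, 0, 0, -140, 0, 0, 0, 0, 0, -140, 0, 0, 0, 0, 0, -140, 0, 0, 0, 0, 0, -140, 0, 0, 0, 0],
)

```text
time_s: 11.78
position: [0.4895, 0.0143, 0.2206]
tcp_rot: [[0.898, 0.0, 0.439], [-0.439, -0.0, 0.898], [0.0, -1.0, 0.0]]
force: [-0.4, -0.3, -0.1]
opening: 0.62
```

Emit:
jog_arm(
  motion=[0, 0, 0, 0, 0, 0, 0, 0, 0, 0, 0, 0, 0, 0, 0, 0, 0, 0, 0, 0, 0, 0, 0, 0, 0, 0, 0, 0, 0, 0, 0, 0, 0, 0, 0, 0, 0, 0, 0, 0, 0, 0, 0, 0, 0, 0, 0, 0],
)

```text
time_s: 12.78
position: [0.4896, 0.0143, 0.2206]
tcp_rot: [[0.898, 0.0, 0.439], [-0.439, 0.0, 0.898], [0.0, -1.0, 0.0]]
force: [-0.4, -1.0, 0.4]
opening: 0.621
```

```bash
python3 look.py 6; python3 - <<'E'
from h import *
K=bot.get_calibration("scene");P=K["pose"];M=K["mtx"]
D={k:np.load(f) for k,f in (("0","pics/scene0d.npy"),("5","pics/sd5.npy"),("6","pics/sd6.npy"))}
def Z(k,u,v):
    d=np.median(D[k][v-1:v+2,u-1:u+2])
    return round((P[:3,3]+P[:3,:3]@np.array([(u-M[0,2])/M[0,0],-(v-M[1,2])/M[1,1],-1])*d)[2],4)
for x,y in [(175,290),(182,320),(280,330),(240,350),(225,280),(212,268)]:
    print((x,y),[Z(k,370+round(x/3.5),200+round(y/3.5)) for k in D])
p,d=bot.capture("wrist");cv2.imwrite("pics/w6.png",p[:,:,::-1])
E
```

```text
12.775 [0.48955867 0.01431292 0.22057225] [-0.4496458  -0.96246309  0.36360176] [ 0.05241122 -0.14766098 -0.00152225] [ 0.11193716  0.00152304 -0.10963928]
(175, 290) [np.float64(0.0967), np.float64(0.0898), np.float64(0.088)]
(182, 320) [np.float64(0.0948), np.float64(0.0884), np.float64(0.0882)]
(280, 330) [np.float64(0.1226), np.float64(0.101), np.float64(0.1214)]
(240, 350) [np.float64(0.1406), np.float64(0.1137), np.float64(0.141)]
(225, 280) [np.float64(0.1294), np.float64(0.1022), np.float64(0.129)]
(212, 268) [np.float64(0.1296), np.float64(0.1005), np.float64(0.1284)]
```

View pics/p6.png

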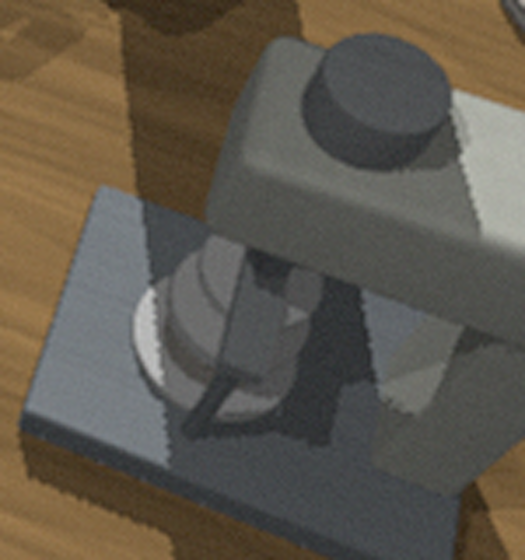

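View pics/w6.png

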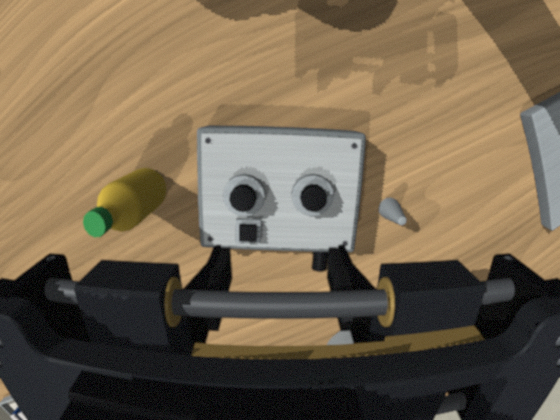

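The foot is back up, with its depth at the starting values. The lid stays down at about 0.088 m. Both buttons are up at (243,197) and (314,197), and the bottle and nozzle look unmoved.

```bash
python3 -c "
from rig import bot
print(bot.hand_in())"
```

```text
the job is handed in; nothing more can be done
None
```

The lid is pushed home on the tub. I pressed both start buttons together with the two fingertips, held them about 4.5 s, then let go and lifted straight up. I handed in at about 13 s.

- **Buttons:** While held, both were against their hard stop, about 7.8 mm deep at roughly 27 N for the pair. The load was shared nearly evenly. After release the wrist view shows both back up.
- **Press:** The foot came down its full 28 mm. It was back at its starting height before I handed in.
- **Lid:** Its top went from about 95–97 mm to 88–89 mm and stayed there after the foot rose. That matches the 89 mm home height within depth-camera noise.
- **Surroundings:** The arm ended about 130 mm above the buttons, with no contact force at the tool. The stop key was not touched, and the bottle and nozzle look unmoved in the wrist view. I didn't take a last picture of the cake ring, but the arm never went near it.

None of the checks failed. The camera views agreed on the button positions to about 2 mm.

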